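Lock the bayonet filter cartridge into the vacuum filter head

ROBOT

A 6-joint arm with a two-finger parallel gripper is mounted at the origin on the work surface. World frame = base frame: x ahead of the robot, y to its left, z up, the work surface at z = 0. Lengths are in mm, angles in rad, forces in N, time in s.
With the tool pointing down it reaches from about 275 to 1000 mm from the base axis. Payload 8.4 kg.
Tool frame: the origin (TCP) lies between the finger pads; the fingertips stand r.tips_ahead ahead of it and the grasp point (between the pads) lies 6 mm ahead of it (r.tips_ahead is the distance from the TCP to the fingertips, in mm); z points along the fingers, y is the line along which they close (so a half turn about z gives the same grasp; the last joint's range is limited). The gripper opens to 85 mm and grips with 20 to 120 N. Pads are 22 mm wide; open, the fingers measure 114 mm over their backs; the gripper's body (76 mm by 85 mm) begins 54 mm behind the grasp point. The pads swing forward as they close: fully open they stand 13 mm farther back than shut.
Start: joints at [-1.259, 0.353, 1.633, -0, 1.155, -0.002], TCP at [192.921, -594.483, 256.281] pointing down, gripper open.
Joint ranges: [-2.63, 2.63], [-0.92, 2.1], [0.06, 2.66], [-1.3, 4.44], [0, 2.69], [-3.02, 3.02]. Speed limits (rad/s): [2.22, 2.22, 2.79, 3.14, 3.14, 3.14].

INTERFACE

Orientations are given as [roll, pitch, yaw] about the fixed x, y, z axes, in that order (R = Rz(yaw) Ry(pitch) Rx(roll)).
In Python, from rig import r gives the robot as it stands.
- The arm moves only by the tool carry_out, never from a script. Its arguments are lists of equal length, an entry for each row: "delta_pos": the shift along the tool's x, y, z in m, a list of three; "rot": the turn, a rotation vector about the tool's x, y, z in degrees, a list of three. A call has 1 to 8 rows; each row is the pose to reach, as a shift and turn from the pose commanded when the call began, along the tool's axes at that moment; what a row does not reach only later rows make up. A row lasts 1/8 s, in which the tool goes at most 62.5 mm and 10.7 degrees, less where a joint would pass 70% of its speed; a pose out of reach is approached as far as the arm can. A call with a gripper value outside its range is refused whole. "claw" is the finger opening in m, from 0 to 0.0854, set as the call begins (left out, the last holds). The fingers move at their own pace and stop on an object; "grip_force" is the grip in N (left out, the last holds). Time passes only in rows, so rows that repeat a pose let the fingers close. It gives the time, the measured TCP pose, the force, the opening and the grip force at its end, in the units of the state.
- r.sense(): the state, without advancing time (a new reading comes with each control period).
- r.grab_frame(name): name is "side" or "top" or "wrist"; returns the picture (384x512x3 uint8, blue, green, red); there is no depth.
- r.camera_info(name): a dict with "fx", "fy", "cx", "cy" (pixels), "pose" (4x4, takes a point from camera to world coordinates); the wrist camera has in their place "hand_eye" (4x4, takes a point from camera to tool coordinates, whose origin is the TCP and whose axes are the flange's). Camera axes: x right, y down, z forward; pixel columns grow to the right and rows downward; lengths in mm; the calibration is good to about 2 mm. A picture is of the moment at which its call begins: read the wrist's pose just before it. camera_info takes no time and is no camera call.
- r.sign_off(): hands the job in; it is judged then, once.
Trained networks look in the newest picture that a camera, given by its name, has taken for a name from the list of things; names that differ only in an ending like _2 or _b are one class to them, and where a whole thing is asked for, a point or a joint stands for the part that bears it (a point fixed in the world has none). Each returns a list of dicts, best first, with "p" (0 to 1); they miss things now and then, are a little off and sometimes report something else, mostly with a low value. They report only what shows in the picture. A call takes as long as a camera call. They do not tell look-alikes from the thing itself.
- r.recognise(thing, camera): "box" ([left, top, right, bottom] in pixels, round what is visible of it).
- r.cut_out(thing, camera): "mask" (384x512 bool, what is visible of it) and "box" ([left, top, right, bottom] in pixels, round what is visible of it).
The state is a dict: "clock": time; "qpos": joint angles; "qvel": joint speeds; "joint_efforts": joint torques, N m; "eef_pos": TCP position; "tcp_rot": TCP orientation; "contact_force": force on the tool from outside, world axes, zero at the start; "wrist_torque": the same for the moment, N m; "opening": opening from 0.0 (shut) to 1.0 (fully open); "grasp_force": force on a finger pad.
Only numpy, scipy, OpenCV 4.12 (cv2) and the standard library are available. Lean on these libraries where they do the work, as an engineer would, in place of code of your own. Each camera call takes 0.05 s, during which the arm holds its last target. There are 200 camera calls.

TASK

Fit the orange filter cartridge into the blue vacuum filter head: line its two lugs up with the two slots in the steel ring, push it down against the spring, turn it clockwise (seen from above) to the stop, and let go so that the spring lifts it into its lock. Feel for the slots gently and turn only lightly against the stop, never forcing it (the cartridge must not bear on the head with more than 50 N in all), and leave the bottle, beaker and tube rack where they stand.

Things in the scene. Friction and masses are not known exactly. Their poses are not given: they have to be found in the camera images.
- cartridge_mid (a point): Centre of the loose orange filter cartridge (0.12 to 0.2 kg, 72 mm tall), on its axis, 36 mm above its foot; z up its axis. A round spigot, 40 mm in diameter, runs from the foot (tapered to 30 mm over the lowest 7 mm) to 40 mm up; on it a flat grip bar from 40 to 72 mm, 54 mm long (along x), 18 mm thick (along y): pinch it across its thickness. A half turn about z makes no difference.
- lugs (a point): Point on the cartridge's axis, 15.5 mm above its foot, at the mid-height of its two steel lugs, same axes. The lugs stick out of the spigot along +x and -x, right under the ends of the grip bar, to 27 mm from the axis; each is 10 mm wide (along y) and 7 mm tall, 12 to 19 mm above the foot.
- cartridge: The same cartridge; origin at the centre of its foot, 36 mm below cartridge_mid, same axes.
- head: Blue filter head: a round bowl 80 mm in diameter on a grey plate 104 mm square and 10 mm thick, bolted to the bench. Origin on the bowl's axis at bench level, z up, +x towards its brass hose barb (reaches 76 mm from the axis). A steel bayonet ring tops it.
- ring_top (a point): Centre of the steel ring's top face, 50 mm above the bench; axes as the head. Bore 42 mm. Two opposite slots, 12.4 mm wide, take the lugs: roughly on the x axis, but each ring sits turned up to 29 degrees (0.5 rad) either way, which no pose here shows: find them by feel or sight (a yellow dash is 18 degrees anticlockwise of each slot). With lugs resting on the ring the foot is 38 mm above the bench.
- lock_height (a point): On the head's axis, 26.5 mm above the bench: where the foot is when locked. The ring's underside is 42 mm up: the lugs pass below it with the foot at 23 mm or lower, then turn clockwise only, 70 degrees (1.22 rad) from the slots, to a hard stop (red dashes; 0.3 Nm on it is ample). Released there, the spring lifts the lugs 3.5 mm into pockets. The ring stays put.
- plunger (a joint): Travel (m) of the black spring plate inside the head: 0 when up, where it meets the cartridge's foot 36 mm above the bench; 0.018 at its bottom stop (foot at 18 mm). It resists with 3 N at first, 12 N at the bottom.
- bottle: Bystander: white reagent bottle with blue label, 60 mm in diameter, 125 mm tall, origin at the centre of its underside.
- beaker: Bystander: clear open beaker, 66 mm in diameter, 75 mm tall, origin at the centre of its underside.
- tube_rack: Bystander: orange rack of capped tubes, 80 x 150 x 82 mm tall, origin at the centre of its underside.
Not all that is in view belongs to the job. What is shaped like the cartridge but green is not meant.

How it is judged (in metres and radians):
On the way:
1. the cartridge is pushed in, with its lugs under the ring (z of cartridge_mid in the frame of head below 0.0605 m and horizontal distance between cartridge_mid and head below 0.004 m), for 0.05 s.
At the end, for the whole second after the job is handed in: The cartridge stands upright in the head (within 0.08 rad and 4 mm of its axis), turned away from the slots (its x axis over 0.58 rad from the head's) and lifted by the spring into the lock: its middle 62.5 mm above the bench within 1.7 mm; released and at rest (z of cartridge_mid in the frame of head between 0.0608 and 0.0642 m and horizontal distance between cartridge_mid and head below 0.004 m and angle between the x axis of cartridge_mid and the x axis of head, either way round above 0.58 rad and angle between cartridge_mid's own z axis and vertical below 0.08 rad and linear speed of cartridge below 0.02 m/s); the robot touches nothing.
It fails at once if the cartridge bears on the head, in pushing or turning, with more than 50 N in all (contact force between cartridge and head above 50 N).
It fails at once if the bottle is moved by more than 20 mm (distance of bottle from where it was at the start of the episode above 0.02 m).
It fails at once if the beaker is moved by more than 20 mm (distance of beaker from where it was at the start of the episode above 0.02 m).
It fails at once if the tube rack is moved by more than 20 mm (distance of tube_rack from where it was at the start of the episode above 0.02 m).
It also fails if it takes over 72 s, if anything falls off the work surface, if the arm or the gripper's body presses on something with over 40 N, if the wrist force passes 120 N, or if a joint passes its speed limit or range.

## Working session

There is one attempt and no reset: what is moved stays moved. The work goes in short steps, Python scripts to look and compute and a tool call to move; the robot and the scene stay as the last step left them, time stands still between calls to the robot, and variables do not carry over. Pictures are saved under pics/ and viewed, at most 10 in all, crops included, and the job is handed in when it is done.

Besides the shell and the picture viewer there is one more tool, called after ">>>" as name(argument=value, ...), one argument or row to a line, values as JSON. carry_out: Moves the arm, as the interface text tells. Its arguments: {"type":"object","properties":{"delta_pos":{"type":"array","items":{"type":"array","items":{"type":"number"}}},"rot":{"type":"array","items":{"type":"array","items":{"type":"number"}}},"claw":{"type":"number"},"grip_force":{"type":"number"}},"required":["delta_pos","rot"]}

```bash
ls; mkdir -p pics
cat > h.py <<'E'
import numpy as np, cv2
from scipy.spatial.transform import Rotation as R
from rig import r
def campose(c, s=None):
    i=r.camera_info(c)
    if 'pose' in i: return i, np.array(i['pose'])
    s=s or r.sense(); T=np.eye(4); T[:3,:3]=R.from_euler('xyz',s['tcp_rot']).as_matrix(); T[:3,3]=s['eef_pos']
    return i, T@np.array(i['hand_eye'])
def onplane(c,uv,z,s=None):
    i,P=campose(c,s); uv=np.atleast_2d(uv).astype(float)
    d=np.c_[(uv[:,0]-i['cx'])/i['fx'],(uv[:,1]-i['cy'])/i['fy'],np.ones(len(uv))]@P[:3,:3].T
    return P[:3,3]+d*((z-P[2,3])/d[:,2])[:,None]
def proj(c,X,s=None):
    i,P=campose(c,s); q=(np.atleast_2d(X)-P[:3,3])@P[:3,:3]
    return np.c_[q[:,0]/q[:,2]*i['fx']+i['cx'],q[:,1]/q[:,2]*i['fy']+i['cy']]
E
python3 - <<'E'
from h import *
s=r.sense(); print(s, r.tips_ahead)
a=[]
for c in ['top','side']:
    im=r.grab_frame(c); a.append(im); cv2.imwrite(f'pics/{c}0.png',im)
    print(c,campose(c)[1][:3,3])
    for t in ['cartridge','head','bottle','beaker','tube_rack','ring_top']:
        try: print(t,[(np.round(d['box']),round(d['p'],2)) for d in r.recognise(t,c)][:3])
        except Exception as e: print(t,e)
cv2.imwrite('pics/both.png',cv2.resize(np.vstack(a),None,fx=.78,fy=.78))
E
```

```text
pics
{'clock': 0.0, 'qpos': array([-1.25939712e+00,  3.53668120e-01,  1.63409086e+00,  6.41104655e-06,
        1.15519299e+00, -2.42674199e-03]), 'qvel': array([-1.35661205e-03, -1.46834616e-03,  3.89854056e-05,  1.15372920e-03,
       -1.83296720e-03,  1.04862100e-03]), 'joint_efforts': array([ 3.15788617e-03, -6.05237961e+01, -3.42061007e+01, -6.84993643e-05,
        9.22858104e-03,  5.46765065e-06]), 'eef_pos': array([ 192.79612903, -594.08396197,  255.56769576]), 'tcp_rot': array([-3.14023336e+00, -9.16045387e-06,  3.13823350e-01]), 'contact_force': array([ 0.001593  ,  0.02277284, -0.12958148]), 'wrist_torque': array([-0.02473665,  0.0190123 ,  0.0516894 ]), 'grasp_force': 0.0, 'opening': 1.0008262816772224} 25.0
top [554.07605944  22.84075319 906.82578609]
cartridge [(array([310., 210., 327., 230.]), 0.73), (array([308., 250., 336., 269.]), 0.7), (array([345., 219., 366., 244.]), 0.64)]
head [(array([173., 226., 218., 278.]), 0.61), (array([307., 211., 330., 233.]), 0.55)]
bottle [(array([252., 120., 283., 148.]), 0.81)]
beaker [(array([132., 136., 170., 163.]), 0.78)]
tube_rack [(array([345., 132., 418., 178.]), 0.93), (array([303., 211., 328., 230.]), 0.4)]
ring_top [(array([177., 226., 220., 277.]), 0.83)]
side [ 62.3166831  625.54736214 541.48824345]
cartridge [(array([322., 196., 340., 226.]), 0.67), (array([315., 175., 336., 205.]), 0.56)]
head [(array([208., 258., 285., 317.]), 0.59)]
bottle [(array([189., 161., 216., 214.]), 0.69)]
beaker [(array([ 97., 226., 134., 275.]), 0.58)]
tube_rack [(array([255., 142., 304., 189.]), 0.83)]
ring_top [(array([212., 257., 286., 319.]), 0.93)]
```

View pics/both.png

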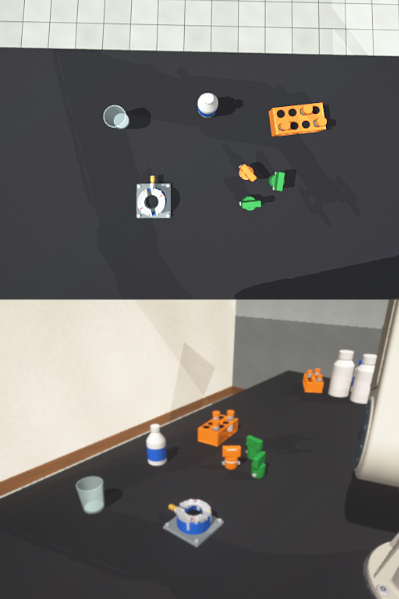

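Run:
```python
from h import *
for n,b in [('c1',(310,210,327,230)),('c2',(308,250,336,269)),('c3',(345,219,366,244)),('head',(173,226,218,278))]:
    x0,y0,x1,y1=b; im=cv2.imread('pics/top0.png'); c=((x0+x1)/2,(y0+y1)/2)
    print(n,onplane('top',c,50 if n!='head' else 30).round(), im[int(c[1]),int(c[0])])
    p=onplane('top',c,50)[0]; print(proj('side',p).round())
s=r.sense()
print(r.camera_info('wrist'))
```

```text
c1 [[ 565. -121.   50.]] [ 93 204 255]
[[296. 196.]]
c2 [[ 476. -129.   50.]] [113 216  88]
[[331. 207.]]
c3 [[ 541. -206.   50.]] [ 74 144  56]
[[325. 186.]]
head [[485. 161.  30.]] [65 63 62]
[[243. 265.]]
{'fx': 302.3791072575781, 'fy': 302.3791072575781, 'cx': 253.84984133389847, 'cy': 187.85256009588278, 'hand_eye': array([[ 4.08787399e-04, -9.59291971e-01, -2.82415910e-01,
         7.35047685e+01],
       [ 9.99999863e-01,  4.84095901e-04, -1.96879731e-04,
        -4.91553733e-01],
       [ 3.25581530e-04, -2.82415791e-01,  9.59292038e-01,
        -1.16782906e+02],
       [ 0.00000000e+00,  0.00000000e+00,  0.00000000e+00,
         1.00000000e+00]])}
```

The top view shows the orange cartridge at (318,220) between two green look-alikes, and the head at (196,255) with its barb towards +x. I'm moving the wrist camera over the cartridge.

>>> carry_out(
  delta_pos=[
    [0.05,-0.0335,0.0],
    [0.1,-0.067,0.0],
    [0.15,-0.1,0.0],
    [0.2,-0.134,0.0],
    [0.25,-0.168,0.0],
    [0.3,-0.201,0.0],
    [0.35,-0.235,0.02],
    [0.4,-0.268,0.03],
  ],
  rot=[
    [0,0,0],
    [0,0,0],
    [0,0,0],
    [0,0,0],
    [0,0,0],
    [0,0,0],
    [0,0,0],
    [0,0,0],
  ],
)

```text
clock: 1.7
eef_pos: [491.5, -214.4, 225.9]
tcp_rot: [3.141, -0.0, 0.314]
contact_force: [1.0, 0.7, 0.3]
opening: 1.003
grasp_force: 0.0
```

>>> carry_out(
  delta_pos=[
    [0.05,-0.0335,0.01],
    [0.1,-0.067,0.025],
    [0.1,-0.067,0.025],
    [0.1,-0.067,0.025],
    [0.1,-0.067,0.025],
  ],
  rot=[
    [0,0,0],
    [0,0,0],
    [0,0,0],
    [0,0,0],
    [0,0,0],
  ],
)

```text
clock: 2.33
eef_pos: [564.6, -122.6, 201.7]
tcp_rot: [3.141, -0.0, 0.313]
contact_force: [0.3, -0.6, -0.8]
opening: 1.001
grasp_force: 0.0
```

```bash
cat > look.py <<'E'
from h import *
import sys,pickle
n,things=sys.argv[1],sys.argv[2:]
s=r.sense(); im=r.grab_frame('wrist'); cv2.imwrite(f'pics/{n}.png',im); pickle.dump(s,open(f'pics/{n}.pkl','wb'))
print(s['clock'],s['eef_pos'],s['tcp_rot'],s['contact_force'].round(2))
for t in things:
    for d in r.cut_out(t,'wrist')[:3]:
        m=d['mask']; q=cv2.moments(m.astype(np.uint8),True)
        print(t,round(d['p'],2),np.round(d['box']),cv2.minAreaRect(np.argwhere(m)[:,::-1].astype(np.float32)),im[m].mean(0).round())
E
python3 look.py w1 cartridge
```

```text
2.325 [ 564.55738221 -122.56293286  201.66262696] [ 3.14124451e+00 -1.31113086e-04  3.12554456e-01] [ 0.28 -0.58 -0.76]
cartridge 0.96 [228. 142. 268. 213.] ((247.5, 179.5), (67.0, 41.0), 90.0) [ 95. 187. 241.]
cartridge 0.83 [200. 229. 258. 290.] ((231.33782958984375, 255.97299194335938), (56.882049560546875, 55.07366180419922), 9.462321281433105) [ 94. 166.  83.]
cartridge 0.57 [307. 192. 356. 265.] ((324.13232421875, 225.2794189453125), (52.65006637573242, 66.19845581054688), 30.963754653930664) [105. 186.  88.]
```

View pics/w1.png

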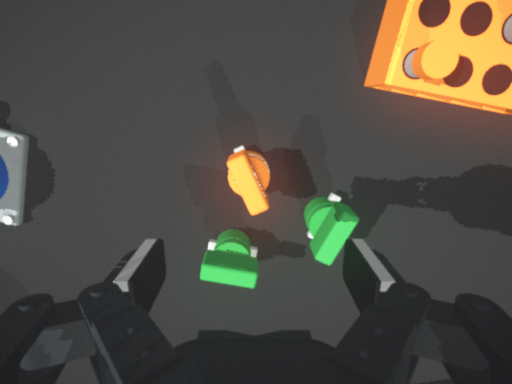

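The wrist view shows the orange bar's top face spanning roughly (237,153) to (259,211). The two green ones are at (230,262) and (330,228).

Run:
```python
from h import *
import pickle
s=pickle.load(open('pics/w1.pkl','rb'))
im=cv2.imread('pics/w1.png'); 
c=im[135:225,215:285]; cv2.imwrite('pics/w1c.png',cv2.resize(c,None,fx=6,fy=6,interpolation=cv2.INTER_CUBIC))
p=onplane('wrist',[(237.5,154),(259,211),(248.5,182)],72,s); d=p[0]-p[1]; print(p.round(1),np.linalg.norm(d),np.arctan2(d[1],d[0]))
```

```text
[[ 588.8 -100.1   72. ]
 [ 546.7 -132.5   72. ]
 [ 568.8 -115.9   72. ]] 53.112891762103196 0.6571970581493198
```

View pics/w1c.png

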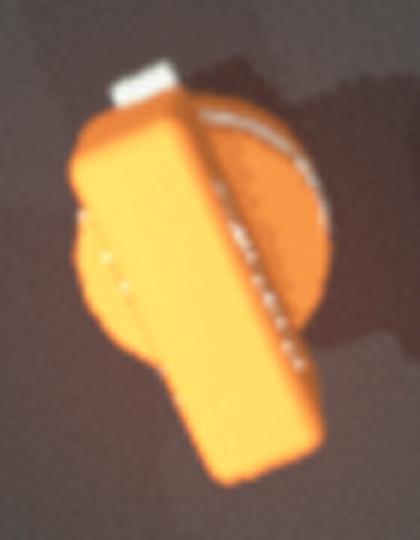

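Run:
```python
from h import *
import pickle
s=pickle.load(open('pics/w1.pkl','rb'))
p=onplane('wrist',[(236,158.8),(260.8,211.6),(248.4,185.2)],72,s); d=p[0]-p[1]; a=np.arctan2(d[1],d[0]); print(p.round(1),np.linalg.norm(d),a)
q=s['tcp_rot'][2]; t=p[2]-s['eef_pos']
print('rot tool z deg',-np.degrees(a-q),'tool shift',R.from_euler('xyz',s['tcp_rot']).inv().apply(t))
```

```text
[[ 584.6 -100.1   72. ]
 [ 546.7 -134.2   72. ]
 [ 566.1 -116.7   72. ]] 50.98392770944843 0.7330421829585282
rot tool z deg -24.09217206633137 tool shift [  3.29121766  -5.16463114 129.66126942]
```

>>> carry_out(
  delta_pos=[
    [0.003,-0.005,0.02],
    [0.003,-0.005,0.04],
    [0.003,-0.005,0.045],
    [0.003,-0.005,0.045],
    [0.003,-0.005,0.045],
  ],
  rot=[
    [0,0,-10],
    [0,0,-20],
    [0,0,-24],
    [0,0,-24],
    [0,0,-24],
  ],
)

```text
clock: 3.05
eef_pos: [566.5, -116.4, 156.9]
tcp_rot: [3.141, -0.0, 0.73]
contact_force: [0.5, 0.9, 1.1]
opening: 1.001
grasp_force: 0.0
```

```bash
python3 look.py w2 cartridge
python3 - <<'E'
import cv2
im=cv2.imread('pics/w2.png'); c=im[170:310,180:330]; cv2.imwrite('pics/w2c.png',cv2.resize(c,None,fx=4,fy=4,interpolation=cv2.INTER_CUBIC))
E
```

```text
3.05 [ 566.54064268 -116.39600663  156.87649819] [ 3.14087410e+00 -4.95906128e-04  7.30232268e-01] [0.55 0.88 1.07]
cartridge 0.78 [285. 241. 346. 324.] ((307.8094482421875, 277.8067626953125), (72.67855834960938, 67.94769287109375), 62.10273361206055) [109. 185.  94.]
cartridge 0.73 [161. 236. 224. 316.] ((192.58314514160156, 275.1177978515625), (59.841209411621094, 77.98727416992188), 9.7824068069458) [116. 191. 101.]
cartridge 0.71 [229. 153. 277. 244.] ((252.0, 198.0), (84.0, 48.0), 90.0) [128. 229. 254.]
```

View pics/w2c.png

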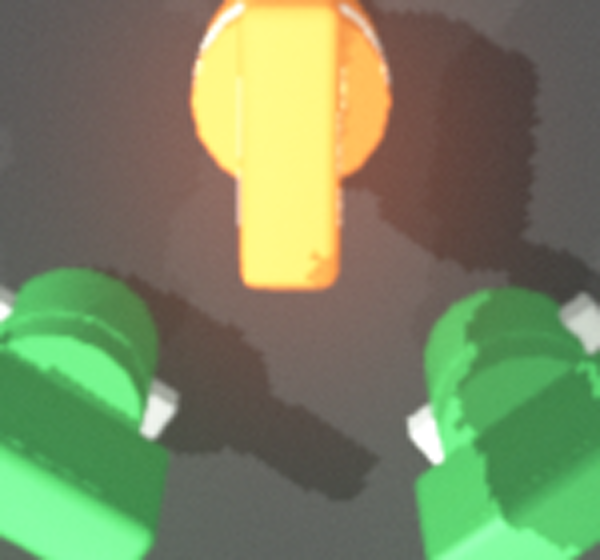

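The crop shows the bar aligned with the tool: top face rows 172–242, columns 240–264, with the greens clear of the finger paths.

Run:
```python
from h import *
import pickle
rays=[]
for n,uv in [('w1',(248.4,185.2)),('w2',(252.3,207))]:
    s=pickle.load(open(f'pics/{n}.pkl','rb')); a=onplane('wrist',uv,0,s)[0]; b=onplane('wrist',uv,100,s)[0]; rays.append((a,(b-a)/np.linalg.norm(b-a)))
    print(n,onplane('wrist',uv,72,s).round(1))
A=sum(np.eye(3)-np.outer(d,d) for _,d in rays); B=sum((np.eye(3)-np.outer(d,d))@a for a,d in rays); print(np.linalg.solve(A,B))
t=onplane('wrist',(252.3,207),72,s)[0]; print(R.from_euler('xyz',s['tcp_rot']).inv().apply(t-s['eef_pos']))
```

```text
w1 [[ 566.4 -117.3   72. ]]
w2 [[ 566.1 -115.7   72. ]]
[ 563.50158816 -118.05115997   62.01085327]
[ 8.33165098e-02 -9.20207300e-01  8.48759106e+01]
```

>>> carry_out(
  delta_pos=[
    [0,-0.001,0.03],
    [0,-0.001,0.06],
    [0,-0.001,0.075],
    [0,-0.001,0.084],
    [0,-0.001,0.087],
    [0,-0.001,0.087],
  ],
  rot=[
    [0,0,0],
    [0,0,0],
    [0,0,0],
    [0,0,0],
    [0,0,0],
    [0,0,0],
  ],
  claw=0.05,
)

```text
clock: 3.9
eef_pos: [566.2, -115.1, 69.8]
tcp_rot: [3.141, -0.001, 0.733]
contact_force: [0.3, -0.7, -0.6]
opening: 0.589
grasp_force: 0.0
```

>>> carry_out(
  delta_pos=[
    [0,0,0],
    [0,0,0],
    [0,0,0],
    [0,0,0],
    [0,0,0],
    [0,0,0],
  ],
  rot=[
    [0,0,0],
    [0,0,0],
    [0,0,0],
    [0,0,0],
    [0,0,0],
    [0,0,0],
  ],
  claw=0.0,
  grip_force=50,
)

```text
clock: 4.65
eef_pos: [566.3, -115.2, 70.0]
tcp_rot: [3.141, -0.001, 0.733]
contact_force: [-0.2, 0.4, 6.3]
opening: 0.201
grasp_force: 49.8
```

Gripped. Now I'll lift and carry it to beside the head, turning the tool towards yaw π so that the later clockwise turn stays within the wrist's range.

>>> carry_out(
  delta_pos=[
    [0,0,-0.03],
    [0,0,-0.08],
    [0.01,-0.011,-0.13],
    [0.045,-0.05,-0.13],
    [0.08,-0.089,-0.13],
    [0.115,-0.127,-0.13],
    [0.15,-0.166,-0.13],
    [0.185,-0.205,-0.13],
  ],
  rot=[
    [0,0,0],
    [0,0,-10],
    [0,0,-20],
    [0,0,-30],
    [0,0,-40],
    [0,0,-50],
    [0,0,-60],
    [0,0,-70],
  ],
)

```text
clock: 5.65
eef_pos: [565.6, 162.6, 199.1]
tcp_rot: [-3.141, 0.0, 1.96]
contact_force: [0.9, -0.4, -1.7]
opening: 0.2
grasp_force: 49.2
```

>>> carry_out(
  delta_pos=[
    [0,0,0],
    [0,0,0],
    [0,0,0],
    [0,0,0],
    [0,0,0],
    [0,0,0],
    [0,0,0],
    [0,0,0],
  ],
  rot=[
    [0,0,-10],
    [0,0,-20],
    [0,0,-30],
    [0,0,-40],
    [0,0,-50],
    [0,0,-60],
    [0,0,-68],
    [0,0,-68],
  ],
)

```text
clock: 6.65
eef_pos: [565.8, 161.0, 199.0]
tcp_rot: [-3.141, -0.001, 3.14]
contact_force: [0.1, -0.7, -1.2]
opening: 0.202
grasp_force: 49.2
```

```bash
python3 look.py h1 head ring_top cartridge
```

```text
6.65 [565.78889761 160.95448212 198.9845224 ] [-3.14137835e+00 -7.31214545e-04  3.14026018e+00] [ 0.13 -0.67 -1.17]
ring_top 0.92 [199.  15. 309. 158.] ((253.88795471191406, 86.17920684814453), (142.0001983642578, 113.48273468017578), 87.85240936279297) [211. 212. 209.]
cartridge 0.75 [219. 180. 290. 327.] ((249.13247680664062, 254.7484893798828), (68.58541870117188, 143.45623779296875), 10.4207124710083) [ 93. 174. 244.]
```

View pics/h1.png

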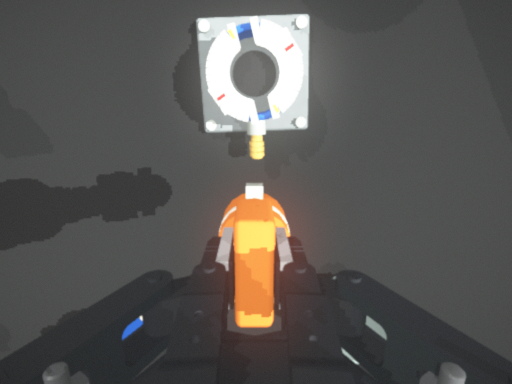

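The head is at (254,72), with its ring slots (blue) near (245,31) and (264,108), the red dashes at (289,47) and (221,97), and the barb at the bottom (257,150). The cartridge hangs straight in the gripper.

Run:
```python
from h import *
import pickle
s=pickle.load(open('pics/h1.pkl','rb')); im=cv2.imread('pics/h1.png')
# rectify plane z=50 : 300mm? map 5px/mm about rough centre
c0=onplane('wrist',(254,72),50,s)[0]; print(c0)
g=np.mgrid[-50:50:500j,-50:50:500j]  # g[0]: row -> world x offset down=-x? use down=+x... 
X=np.stack([c0[0]+g[0],c0[1]+g[1],np.full_like(g[0],50)],-1).reshape(-1,3)
m=proj('wrist',X,s).astype(np.float32).reshape(500,500,2)
o=cv2.remap(im,m[...,0],m[...,1],cv2.INTER_CUBIC); cv2.imwrite('pics/ring.png',o)
b,gg,rr=[o[...,k].astype(int) for k in range(3)]
for n,mask in [('blue',(b>rr+60)),('red',(rr>b+80)&(rr>gg+80)),('yel',(rr>b+50)&(gg>b+50))]:
    k,l,st,ce=cv2.connectedComponentsWithStats(mask.astype(np.uint8))
    print(n,[(st[j,4],((ce[j][::-1]-250)/5).round(1)) for j in range(1,k) if st[j,4]>40])
```

```text
[474.12092347 162.23872409  50.        ]
blue [(np.int32(2569), array([-31.4,  -8.2])), (np.int32(1806), array([34.3,  8.6]))]
red [(np.int32(299), array([-19.,  28.])), (np.int32(304), array([ 19.3, -28.1]))]
yel [(np.int32(400), array([-28.7, -18.4])), (np.int32(348), array([28.8, 18.3]))]
```

View pics/ring.png

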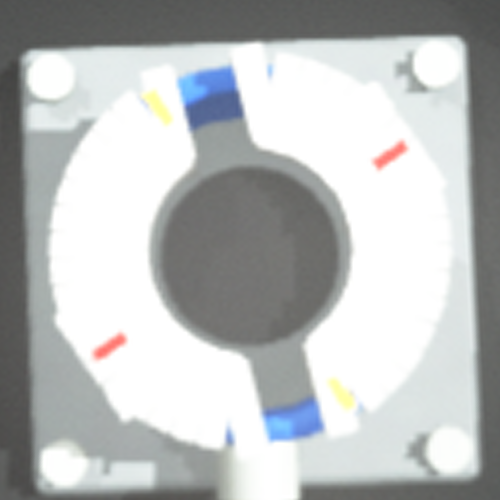

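The rectified view gives the ring centre at about (474.2,162.2) and the slot direction at 14.4°. The yellow dashes (32.5° − 18°) and red dashes (−55.7° + 70°) agree. I'll align the yaw and take one closer check.

>>> carry_out(
  delta_pos=[
    [0.01,0.01,0.015],
    [0.019,0.02,0.035],
    [0.019,0.02,0.045],
    [0.019,0.02,0.045],
    [0.019,0.02,0.045],
  ],
  rot=[
    [0,0,-8],
    [0,0,-14.5],
    [0,0,-14.5],
    [0,0,-14.5],
    [0,0,-14.5],
  ],
)

```text
clock: 7.48
eef_pos: [547.9, 180.9, 154.9]
tcp_rot: [-3.142, 0.001, -2.891]
contact_force: [-0.9, -0.1, -1.1]
opening: 0.204
grasp_force: 49.1
```

```bash
python3 look.py h2
python3 - <<'E'
from h import *
import pickle
def marks(n,z,c0):
    s=pickle.load(open(f'pics/{n}.pkl','rb')); im=cv2.imread(f'pics/{n}.png')
    g=np.mgrid[-50:50:500j,-50:50:500j]
    X=np.stack([c0[0]+g[0],c0[1]+g[1],np.full_like(g[0],z)],-1).reshape(-1,3)
    m=proj('wrist',X,s).astype(np.float32).reshape(500,500,2)
    o=cv2.remap(im,m[...,0],m[...,1],cv2.INTER_CUBIC); 
    if z==50: cv2.imwrite(f'pics/ring_{n}.png',o)
    b,gg,rr=[o[...,k].astype(int) for k in range(3)]; out=[]
    for mask in [(rr>b+80)&(rr>gg+80),(rr>b+50)&(gg>b+50)]:
        k,l,st,ce=cv2.connectedComponentsWithStats(mask.astype(np.uint8))
        j=[j for j in range(1,k) if 150<st[j,4]<900]; out.append([(ce[i][::-1]-250)/5+c0[:2] for i in j])
    return out
for z in (40,50,60):
  for n in ('h1','h2'):
    o=marks(n,z,(474.2,162.2))
    for p in o:
        if len(p)==2: d=p[0]-p[1]; print(z,n,((p[0]+p[1])/2).round(2),np.degrees(np.arctan2(d[1],d[0])).round(1),np.linalg.norm(d).round(1))
        else: print(z,n,len(p))
E
```

```text
7.475 [547.93797421 180.90085111 154.91314865] [-3.14157150e+00  1.06603508e-03 -2.89090189e+00] [-0.88 -0.13 -1.07]
40 h1 [473.7  161.77] 124.3 70.5
40 h1 [473.62 161.79] -147.4 70.7
40 h2 [473.95 162.06] 124.3 70.8
40 h2 [473.91 162.03] -147.7 71.0
50 h1 [474.48 161.75] 124.3 68.0
50 h1 [474.4  161.77] -147.5 68.2
50 h2 [474.16 162.14] 124.3 67.7
50 h2 [474.12 162.11] -147.7 68.0
60 h1 [475.23 161.77] 124.3 65.4
60 h1 [475.16 161.76] -147.4 65.6
60 h2 [474.4  162.18] 124.3 64.6
60 h2 3
```

Both views agree: centre (474.2,162.0), slot angle 14.3°, and ring height consistent with about 50 mm. I'm moving over the head, then down.

>>> carry_out(
  delta_pos=[
    [0.03,0,0],
    [0.06,0,0],
    [0.076,0,0.01],
    [0.076,0,0.02],
    [0.076,0,0.03],
    [0.076,0,0.034],
    [0.076,0,0.034],
    [0.076,0,0.034],
  ],
  rot=[
    [0,0,0],
    [0,0,0],
    [0,0,0],
    [0,0,0],
    [0,0,0],
    [0,0,0],
    [0,0,0],
    [0,0,0],
  ],
)

```text
clock: 8.52
eef_pos: [474.0, 162.2, 120.4]
tcp_rot: [3.142, 0.0, -2.889]
contact_force: [0.7, 0.4, -0.8]
opening: 0.202
grasp_force: 49.2
```

>>> carry_out(
  delta_pos=[
    [0,0,0.001],
    [0,0,0.002],
    [0,0,0.003],
    [0,0,0.004],
    [0,0,0.005],
    [0,0,0.006],
  ],
  rot=[
    [0,0,0],
    [0,0,0],
    [0,0,0],
    [0,0,0],
    [0,0,0],
    [0,0,0],
  ],
)

```text
clock: 9.28
eef_pos: [473.2, 161.8, 114.8]
tcp_rot: [-3.141, -0.001, -2.889]
contact_force: [-5.5, -3.7, 16.4]
opening: 0.204
grasp_force: 51.5
```

The taper touches the rim and pushes the tool about +x (tool frame). I'll back up slightly and shift that way.

>>> carry_out(
  delta_pos=[
    [0,0,-0.002],
    [0.0015,-0.0005,-0.002],
    [0.0015,-0.0005,-0.001],
    [0.0015,-0.0005,0],
    [0.0015,-0.0005,0.001],
    [0.0015,-0.0005,0.001],
  ],
  rot=[
    [0,0,0],
    [0,0,0],
    [0,0,0],
    [0,0,0],
    [0,0,0],
    [0,0,0],
  ],
)

```text
clock: 10.02
eef_pos: [472.0, 161.1, 113.5]
tcp_rot: [-3.142, -0.001, -2.889]
contact_force: [-3.8, -1.7, 7.6]
opening: 0.202
grasp_force: 50.5
```

>>> carry_out(
  delta_pos=[
    [0,0,-0.001],
    [0.0012,-0.0002,-0.001],
    [0.0012,-0.0002,0],
    [0.0012,-0.0002,0.001],
    [0.0012,-0.0002,0.001],
  ],
  rot=[
    [0,0,0],
    [0,0,0],
    [0,0,0],
    [0,0,0],
    [0,0,0],
  ],
)

```text
clock: 10.65
eef_pos: [470.8, 160.6, 112.0]
tcp_rot: [-3.142, -0.001, -2.889]
contact_force: [-0.1, 0.4, -2.4]
opening: 0.202
grasp_force: 49.3
```

>>> carry_out(
  delta_pos=[
    [0,0,0.001],
    [0,0,0.002],
    [0,0,0.003],
    [0,0,0.003],
  ],
  rot=[
    [0,0,0],
    [0,0,0],
    [0,0,0],
    [0,0,0],
  ],
)

```text
clock: 11.15
eef_pos: [470.8, 160.6, 109.1]
tcp_rot: [3.142, -0.001, -2.889]
contact_force: [-2.0, 0.1, -1.4]
opening: 0.202
grasp_force: 49.2
```

>>> carry_out(
  delta_pos=[
    [0,0,0.001],
    [0,0,0.002],
    [0,0,0.003],
    [0,0,0.003],
  ],
  rot=[
    [0,0,0],
    [0,0,0],
    [0,0,0],
    [0,0,0],
  ],
)

```text
clock: 11.65
eef_pos: [470.8, 160.6, 106.1]
tcp_rot: [-3.142, -0.001, -2.889]
contact_force: [-3.8, 0.2, 0.1]
opening: 0.202
grasp_force: 49.4
```

>>> carry_out(
  delta_pos=[
    [0.0004,0,0.001],
    [0.0004,0,0.002],
    [0.0004,0,0.003],
    [0.0004,0,0.004],
    [0.0004,0,0.004],
  ],
  rot=[
    [0,0,0],
    [0,0,0],
    [0,0,0],
    [0,0,0],
    [0,0,0],
  ],
)

```text
clock: 12.28
eef_pos: [470.8, 160.6, 102.5]
tcp_rot: [-3.142, 0.0, -2.889]
contact_force: [-5.9, -1.4, 4.1]
opening: 0.198
grasp_force: 50.1
```

The lugs have gone through the slots and the spring is bearing. I'll ease sideways and keep pushing.

>>> carry_out(
  delta_pos=[
    [0.0006,0,0.001],
    [0.0008,0,0.003],
    [0.0008,0,0.005],
    [0.0008,0,0.006],
    [0.0008,0,0.006],
  ],
  rot=[
    [0,0,0],
    [0,0,0],
    [0,0,0],
    [0,0,0],
    [0,0,0],
  ],
)

```text
clock: 12.9
eef_pos: [470.7, 160.6, 96.8]
tcp_rot: [3.142, 0.001, -2.889]
contact_force: [-4.0, 0.2, 6.5]
opening: 0.198
grasp_force: 50.4
```

>>> carry_out(
  delta_pos=[
    [0.0004,0,0.001],
    [0.0006,0,0.003],
    [0.0006,0,0.004],
    [0.0006,0,0.0055],
    [0.0006,0,0.0065],
    [0.0006,0,0.0065],
  ],
  rot=[
    [0,0,0],
    [0,0,0],
    [0,0,0],
    [0,0,0],
    [0,0,0],
    [0,0,0],
  ],
)

```text
clock: 13.65
eef_pos: [470.6, 160.6, 90.6]
tcp_rot: [3.142, 0.003, -2.889]
contact_force: [-3.3, -0.5, 8.8]
opening: 0.206
grasp_force: 50.7
```

The spring force implies the foot is at about 21 mm. One more millimetre down, then turn clockwise.

>>> carry_out(
  delta_pos=[
    [0.0004,0,0.0012],
    [0.0004,0,0.0012],
    [0.0004,0,0.0012],
    [0.0004,0,0.0012],
    [0.0004,0,0.0012],
  ],
  rot=[
    [0,0,0],
    [0,0,0],
    [0,0,4],
    [0,0,8],
    [0,0,8],
  ],
)

```text
clock: 14.28
eef_pos: [470.5, 160.9, 89.6]
tcp_rot: [3.141, 0.003, -3.03]
contact_force: [-3.5, 2.1, 9.2]
opening: 0.202
grasp_force: 50.7
```

```bash
python3 -c "
from rig import r
s=r.sense(); print(s['wrist_torque'],s['contact_force'],s['qpos'],s['tcp_rot'])"
```

```text
[ 0.21274325  0.68494183 -0.13735276] [-3.49845082  2.14048495  9.21999852] [ 3.26274105e-01  3.91349072e-01  2.03632861e+00  4.97740079e-04
  7.10476860e-01 -1.35684792e+00] [ 3.14054419  0.00329046 -3.02964543]
```

>>> carry_out(
  delta_pos=[
    [0,0,0],
    [0,0,0],
    [0,0,0],
    [0,0,0],
  ],
  rot=[
    [0,0,4],
    [0,0,8],
    [0,0,12],
    [0,0,12],
  ],
)

```text
clock: 14.78
eef_pos: [470.5, 161.3, 89.6]
tcp_rot: [3.139, 0.003, 3.044]
contact_force: [-3.9, 3.5, 9.8]
opening: 0.201
grasp_force: 50.7
```

```bash
python3 -c "
from rig import r
s=r.sense(); print(s['wrist_torque'],s['contact_force'],s['tcp_rot'],s['eef_pos'])"
```

```text
[ 0.65629473  0.77907339 -0.02018198] [-3.8603812   3.49759034  9.76455609] [3.13931952e+00 2.96898298e-03 3.04386216e+00] [470.4725814  161.25435074  89.5989837 ]
```

The force and drift show the cartridge axis sits about 3 mm behind the TCP along tool −x. I'll turn on while moving the TCP along its arc.

>>> carry_out(
  delta_pos=[
    [0,0.0008,0],
    [0,0.0012,0],
    [0,0.0016,0],
    [0,0.0019,0],
    [0,0.0022,0],
    [0,0.0024,0],
    [0,0.0024,0],
  ],
  rot=[
    [0,0,4],
    [0,0,8],
    [0,0,12],
    [0,0,16],
    [0,0,20],
    [0,0,25],
    [0,0,25],
  ],
)

```text
clock: 15.65
eef_pos: [471.0, 163.2, 89.6]
tcp_rot: [3.139, 0.002, 2.608]
contact_force: [-3.2, 0.3, 9.2]
opening: 0.197
grasp_force: 50.7
```

```bash
python3 -c "
from rig import r
s=r.sense(); print(s['wrist_torque'],s['contact_force'],s['tcp_rot'],s['eef_pos'])"
```

```text
[-0.02476899  0.5502244  -0.11182303] [-3.17600402  0.30181678  9.18040147] [3.13867535e+00 2.43617423e-03 2.60763544e+00] [470.95252175 163.17783473  89.61266797]
```

>>> carry_out(
  delta_pos=[
    [0,0.0003,0],
    [0,0.0006,0],
    [0,0.0009,0],
    [0,0.0012,0],
    [0,0.0012,0],
    [0,0.0012,0],
  ],
  rot=[
    [0,0,5],
    [0,0,10],
    [0,0,15],
    [0,0,18],
    [0,0,20],
    [0,0,20],
  ],
)

```text
clock: 16.4
eef_pos: [471.6, 164.1, 89.6]
tcp_rot: [3.138, 0.002, 2.259]
contact_force: [-1.5, -0.3, 9.7]
opening: 0.2
grasp_force: 50.7
```

```bash
python3 -c "
from rig import r
s=r.sense(); print(s['wrist_torque'],s['contact_force'],s['tcp_rot'],s['eef_pos'])"
```

```text
[-0.22036856  0.47089456 -0.06418741] [-1.46804162 -0.32497102  9.66657066] [3.13796984e+00 1.51231552e-03 2.25946667e+00] [471.63840397 164.10232815  89.64048814]
```

>>> carry_out(
  delta_pos=[
    [0,0.0001,0],
    [0,0.0002,0],
    [0,0.0003,0],
    [0,0.0003,0],
    [0,0.0003,0],
  ],
  rot=[
    [0,0,1.5],
    [0,0,3],
    [0,0,4],
    [0,0,5],
    [0,0,5],
  ],
)

```text
clock: 17.02
eef_pos: [471.2, 164.1, 89.6]
tcp_rot: [3.139, 0.001, 2.173]
contact_force: [-5.7, -2.3, 10.4]
opening: 0.201
grasp_force: 51.0
```

```bash
python3 -c "
from rig import r
s=r.sense(); print(s['wrist_torque'],s['contact_force'],s['tcp_rot'],s['eef_pos'])"
```

```text
[-0.24935956  0.7833722   0.17003572] [-5.67629047 -2.34677594 10.36546009] [3.13931014e+00 9.23124031e-04 2.17292434e+00] [471.19778551 164.05867108  89.55544758]
```

>>> carry_out(
  delta_pos=[
    [0,0,0],
    [0,0,0],
    [0,0,0],
  ],
  rot=[
    [0,0,0.6],
    [0,0,1.2],
    [0,0,1.2],
  ],
)

```text
clock: 17.4
eef_pos: [471.1, 164.0, 89.5]
tcp_rot: [3.14, 0.001, 2.153]
contact_force: [-5.2, -2.5, 12.8]
opening: 0.202
grasp_force: 51.3
```

```bash
python3 -c "
from rig import r
s=r.sense(); print(s['wrist_torque'],s['contact_force'],s['tcp_rot'],s['eef_pos'])"
```

```text
[-0.25965903  0.98892596  0.70295679] [-5.22669198 -2.52206521 12.80435062] [3.13965519e+00 1.03383596e-03 2.15309216e+00] [471.05282225 163.9922772   89.54521375]
```

The stop is reached: torque rose sharply. I'll relax the twist, rise with the spring into the pockets, then open.

>>> carry_out(
  delta_pos=[
    [0,0,0],
    [0,0,0],
    [0,0,-0.001],
    [0,0,-0.002],
    [0,0,-0.003],
    [0,0,-0.004],
    [0,0,-0.005],
    [0,0,-0.005],
  ],
  rot=[
    [0,0,-0.7],
    [0,0,-1.3],
    [0,0,-1.3],
    [0,0,-1.3],
    [0,0,-1.3],
    [0,0,-1.3],
    [0,0,-1.3],
    [0,0,-1.3],
  ],
)

```text
clock: 18.4
eef_pos: [471.1, 164.0, 94.3]
tcp_rot: [3.14, 0.001, 2.175]
contact_force: [-3.7, -1.0, 7.5]
opening: 0.2
grasp_force: 50.4
```

```bash
python3 -c "
from rig import r
s=r.sense(); print(s['wrist_torque'],s['contact_force'],s['tcp_rot'],s['eef_pos'])"
```

```text
[-0.2686325   0.76897747  0.02933047] [-3.66723266 -0.99344408  7.48085452] [3.13951755e+00 7.79015274e-04 2.17452162e+00] [471.09796723 164.02049538  94.27522289]
```

>>> carry_out(
  delta_pos=[
    [0,0,-0.001],
    [0,0,-0.0015],
    [0,0,-0.0015],
  ],
  rot=[
    [0,0,0],
    [0,0,0],
    [0,0,0],
  ],
)

```text
clock: 18.77
eef_pos: [471.1, 164.0, 95.7]
tcp_rot: [3.14, 0.001, 2.174]
contact_force: [-3.7, -1.7, 5.6]
opening: 0.201
grasp_force: 50.2
```

>>> carry_out(
  delta_pos=[
    [0,0,0],
    [0,0,0],
    [0,0,0],
    [0,0,0],
    [0,0,0],
    [0,0,0],
  ],
  rot=[
    [0,0,0],
    [0,0,0],
    [0,0,0],
    [0,0,0],
    [0,0,0],
    [0,0,0],
  ],
  claw=0.05,
)

```text
clock: 19.52
eef_pos: [470.1, 163.8, 95.1]
tcp_rot: [3.142, 0.0, 2.174]
contact_force: [0.2, 1.1, 0.6]
opening: 0.587
grasp_force: 0.0
```

>>> carry_out(
  delta_pos=[
    [0,0,-0.02],
    [0,0,-0.05],
    [-0.02,0,-0.09],
    [-0.05,0,-0.1],
    [-0.07,0,-0.1],
    [-0.07,0,-0.1],
  ],
  rot=[
    [0,0,0],
    [0,0,0],
    [0,0,0],
    [0,0,0],
    [0,0,0],
    [0,0,0],
  ],
)

```text
clock: 20.27
eef_pos: [509.9, 105.2, 194.3]
tcp_rot: [-3.141, -0.0, 2.172]
contact_force: [0.6, 0.7, 0.2]
opening: 0.586
grasp_force: 0.0
```

```bash
python3 look.py e1 cartridge head
python3 - <<'E'
from h import *
im=cv2.imread('pics/e1.png'); cv2.imwrite('pics/fin.png',np.vstack([im[:280],cv2.resize(r.grab_frame('side')[240:330,180:310],(512,300))]))
E
```

```text
20.275 [509.93321581 105.17511806 194.33792611] [-3.14078445e+00 -3.93506534e-04  2.17236836e+00] [0.6  0.67 0.2 ]
cartridge 0.76 [232.  62. 281. 145.] ((255.5, 104.0), (80.0, 49.0), 90.0) [134. 229. 255.]
cartridge 0.66 [117. 366. 145. 384.] ((127.31767272949219, 372.37060546875), (15.727458000183105, 29.50254249572754), 49.398704528808594) [109. 148. 102.]
head 0.88 [184.  25. 331. 176.] ((266.9269714355469, 107.01683807373047), (140.23768615722656, 113.31375885009766), 32.0053825378418) [223. 226. 227.]
```

View pics/fin.png

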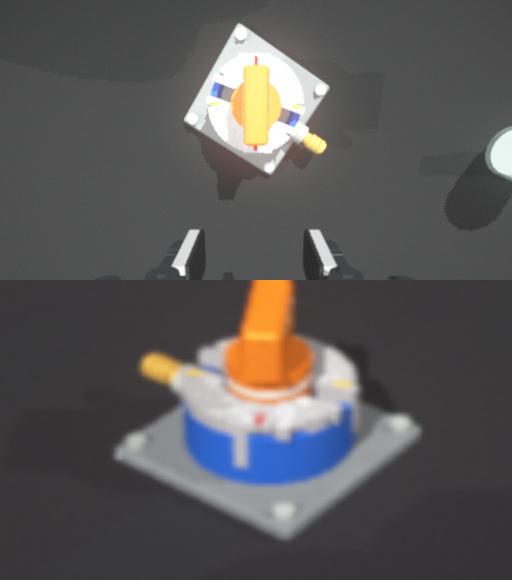

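The bar lies exactly across both red dashes ((256,60) and (256,146)), upright, with no lugs showing above the ring. I'll check the height, then hand in.

Run:
```python
from h import *
import pickle
s=pickle.load(open('pics/e1.pkl','rb'))
for z in (92,98.5,106):
    p=onplane('wrist',[(256,66),(256,144.5)],z,s); print(z,np.linalg.norm(p[0]-p[1]),p.mean(0))
print(r.sign_off())
```

```text
92 53.0316137360172 [474.77887025 161.97548354  92.        ]
98.5 51.458694861024654 [474.64828964 162.08141742  98.5       ]
106 49.643788466802434 [474.49761972 162.20364883 106.        ]
the job is handed in; nothing more can be done
None
```

The cartridge is in the head, turned clockwise to the stop, raised and released with the gripper clear. I handed the job in at about 20 s. In the last pictures the bar lies across both red dashes and stands upright; the exact lock height I judged only from camera and force readings, and no verdict came back.

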